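# Check a display-case door frame for square with a slide rule

## Task

In the village shop a small wooden door frame for the sweet case is out of true, and its two diagonals are to be compared. The slide rule lies on it with the heel already at one outer corner: keep it there and draw the slide out until its point is flush with the opposite outer corner. Then, keeping that setting, carry the rule over to the other diagonal and lay it flat on the frame with its heel point flush with either outer corner of that diagonal and its length along the diagonal, so that the mismatch shows at the far end, and let go.

Things in the scene. Friction and masses are not known exactly. Their poses are not given: they have to be found in the camera images.
- frame: Open wooden frame, flat, fixed to the counter, 22 mm thick, bars 40 mm wide, a parallelogram 240 by 180 mm outside, racked 6 degrees. Origin: its middle, at the counter. x axis: along the second diagonal. Outer corners in its axes (mm): first diagonal A (x -44, y -151), B (x +44, y +151), 315 apart; second C (x -142, y +0), D (x +142, y +0), 285 apart.
- rule: Slide rule: wooden stock 270 x 24 x 14 mm high with a pointed brass heel, loose, 0.3 kg. Origin: the heel point, at the underside; x runs towards the slide, z up. Starts flat on the frame on the first diagonal, heel at A, slide towards B. It balances about 150 mm from the heel: grip it there across its width. Only its weight holds it still while the slide is drawn.
- slide (a joint): How far the slide is drawn out of the stock (m), 0 to 0.07. It moves along the rule's x with light friction (about 0.6 N) and stays where it is left. An upright round brass knob on it, 18 mm in diameter, stands from 15 to 35 mm above the rule's underside, its axis 190 mm + this value from the heel: pinch or push it.
- rule_tip (a point): Point of the flat aluminium slide, 8 mm above the rule's underside and 276 mm + slide value from the heel point.

How it is judged:
On the way:
1. the rule is set to the first diagonal: heel point within 13 mm of corner A and slide point within 13 mm of corner B along each frame axis, slide within 12 mm of the true length, lying on the frame (x of rule in the frame of frame between -0.0573 and -0.0313 m and y of rule in the frame of frame between -0.164 and -0.138 m and x of rule_tip in the frame of frame between 0.0313 and 0.0573 m and y of rule_tip in the frame of frame between 0.138 and 0.164 m and value of joint slide between 0.0267 and 0.0507 m and z of rule in the frame of frame between 0.016 and 0.028 m and angle between rule's own z axis and vertical below 0.1 rad), for 0.2 s.
At the end, for the whole second after the job is handed in: The rule rests flat on the frame along the second diagonal (within 10 degrees), its heel point within 15 mm (along each frame axis) of outer corner C or D and its slide pointing to the opposite corner, still set to the first diagonal's length within 15 mm, at rest and released ((((x of rule in the frame of frame between -0.1573 and -0.1273 m and y of rule in the frame of frame between -0.015 and 0.015 m) and x of rule_tip in the frame of frame above 0 m) or ((x of rule in the frame of frame between 0.1273 and 0.1573 m and y of rule in the frame of frame between -0.015 and 0.015 m) and x of rule_tip in the frame of frame below 0 m)) and angle between the x axis of rule and the x axis of frame, either way round below 0.175 rad and value of joint slide between 0.0237 and 0.0537 m and linear speed of rule below 0.02 m/s and z of rule in the frame of frame between 0.016 and 0.028 m and angle between rule's own z axis and vertical below 0.1 rad); the robot touches nothing.
It also fails if it takes over 43 s, if anything falls off the work surface, if the arm or the gripper's body presses on something with over 40 N, if the wrist force passes 120 N, or if a joint passes its speed limit or range.

## Robot

A 6-joint arm with a two-finger parallel gripper is mounted at the origin on the work surface. World frame = base frame: x ahead of the robot, y to its left, z up, the work surface at z = 0. Lengths are in m, angles in rad, forces in N, time in s.
With the tool pointing down it reaches from about 0.225 to 0.875 m from the base axis. Payload 3.4 kg.
Tool frame: the origin (TCP) lies at the very end of the fingers, on their centre line; the grasp point (between the pads) lies 19 mm behind it; z points along the fingers, y is the line along which they close (so a half turn about z gives the same grasp; the last joint's range is limited). The gripper opens to 85 mm and grips with 20 to 120 N. Pads are 22 mm wide; open, the fingers measure 114 mm over their backs; the gripper's body (76 mm by 85 mm) begins 54 mm behind the grasp point. The pads swing forward as they close: fully open they stand 13 mm farther back than shut.
Start: joints at [-1.341, 0.276, 1.505, -0, 1.361, -0.121], TCP at [0.198, -0.54, 0.231] pointing down, gripper open.
Joint ranges: [-2.89, 2.89], [-0.75, 2.08], [0.22, 2.7], [-1.18, 4.32], [0.11, 2.71], [-2.7, 2.7]. Speed limits (rad/s): [2.57, 2.57, 3.14, 3.14, 3.14, 3.14].

## Interface

Orientations are given as a unit quaternion [w, x, y, z].
In Python, from rig import manip, eyes gives the robot as it stands.
- The arm moves only by the tool servo_tool, never from a script. Its argument "series" is text: rows parted by semicolons, each of 7 numbers parted by spaces: the shift along the tool's x, y, z in m, then the turn, a rotation vector about the tool's x, y, z in degrees, then the closure, from 0 (fully open) to 1 (shut). In form: dx dy dz ax ay az fingers; .... A call has 1 to 5 rows; each row is the pose to reach, as a shift and turn from the pose commanded when the call began, along the tool's axes at that moment; what a row does not reach only later rows make up. A row lasts 1/10 s, in which the tool goes at most 50 mm and 8.59 degrees, less where a joint would pass 70% of its speed; a pose out of reach is approached as far as the arm can. A call with a gripper value outside its range is refused whole. The fingers move at their own pace and stop on an object; "squeeze" is the grip in N (left out, the last holds). Time passes only in rows, so rows that repeat a pose let the fingers close. It gives the time, the measured TCP pose, the force, the opening and the grip force at its end, in the units of the state.
- manip.get_state(): the state, without advancing time (a new reading comes with each control period).
- eyes.get_image(name): name is "scene" or "top" or "wrist"; returns the picture (400x640x3 uint8, red, green, blue); there is no depth.
- eyes.camera_info(name): a dict with "fx", "fy", "cx", "cy" (pixels), "eye" and "orientation" of the camera in the world. Camera axes: x right, y down, z forward; pixel columns grow to the right and rows downward; lengths in m; the calibration is good to about 2 mm. A picture is of the moment at which its call begins: read the wrist's pose just before it. camera_info takes no time and is no camera call; for the wrist camera it gives the pose at the moment of the call.
- manip.sign_off(): hands the job in; it is judged then, once.
The state is a dict: "clock": time; "qpos": joint angles; "qd": joint speeds; "effort": joint torques, N m; "position": TCP position; "ee_rot": TCP orientation; "contact_force": force on the tool from outside, world axes, zero at the start; "moment": the same for the moment, N m; "width": finger opening in m; "gripper_force": force on a finger pad.
Only numpy, scipy, OpenCV 4.12 (cv2) and the standard library are available. Lean on these libraries where they do the work, as an engineer would, in place of code of your own. Each camera call takes 0.05 s, during which the arm holds its last target. There are 200 camera calls.

## Working session

There is one attempt and no reset: what is moved stays moved. The work goes in short steps, Python scripts to look and compute and a tool call to move; the robot and the scene stay as the last step left them, time stands still between calls to the robot, and variables do not carry over. Pictures are saved under pics/ and viewed, at most 10 in all, crops included, and the job is handed in when it is done.

Besides the shell and the picture viewer there is one more tool, called after "Emit:" as a command line: name --argument value ..., lists and objects as JSON in quotes. servo_tool: Moves the arm, as the interface text tells. Its arguments: {"type":"object","properties":{"series":{"type":"string"},"squeeze":{"type":"number"}},"required":["series"]}

```bash
mkdir -p pics
python3 - <<'E'
from rig import manip, eyes
import cv2
s=manip.get_state();print(s)
for n in ("top","scene"):
    i=eyes.camera_info(n);print(n,i)
    cv2.imwrite(f"pics/{n}0.png",cv2.cvtColor(eyes.get_image(n),cv2.COLOR_RGB2BGR))
E
```

```text
{'clock': 0.0, 'qpos': array([-1.34100173e+00,  2.76607772e-01,  1.50616546e+00,  2.01237145e-05,
        1.36070536e+00, -1.21006472e-01]), 'qd': array([ 0.00185648,  0.00095997, -0.00029437,  0.00033151,  0.00199738,
        0.00062936]), 'effort': array([ 2.61163885e-03, -4.16766107e+01, -2.45806503e+01, -4.89240699e-05,
        1.10006778e-02, -7.42629169e-06]), 'position': array([ 0.19747204, -0.53944722,  0.23041956]), 'ee_rot': array([-9.42108167e-04,  9.84656653e-01,  1.74500390e-01, -4.14424862e-05]), 'contact_force': array([ 0.9729985 ,  0.16870892, -0.40992138]), 'moment': array([-0.00335362,  0.01904465, -0.0168276 ]), 'gripper_force': 0.0, 'width': 0.0852003509183742}
top {'fx': 424.79127293309324, 'fy': 424.79127293309324, 'cx': 319.3541523806006, 'cy': 201.42212675017615, 'eye': array([0.405985  , 0.01064036, 0.80404948]), 'orientation': array([-0.05888831,  0.71085795, -0.69852427,  0.05724498])}
scene {'fx': 434.9123828869932, 'fy': 434.9123828869932, 'cx': 320.8370968492126, 'cy': 204.8864594125567, 'eye': array([1.05680704, 0.10023783, 0.66542554]), 'orientation': array([-0.21771704,  0.60228254,  0.72098114, -0.26465302])}
```

View pics/top0.png

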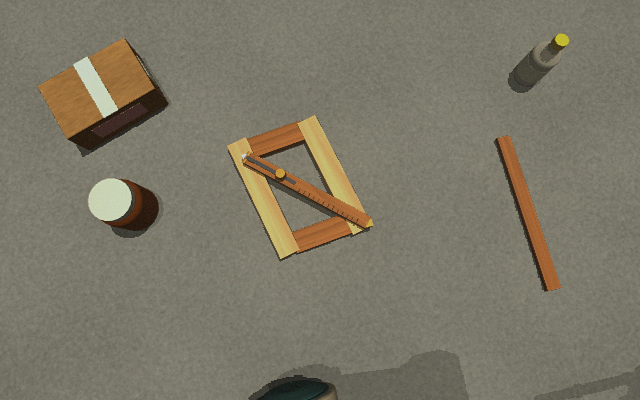

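View pics/scene0.png

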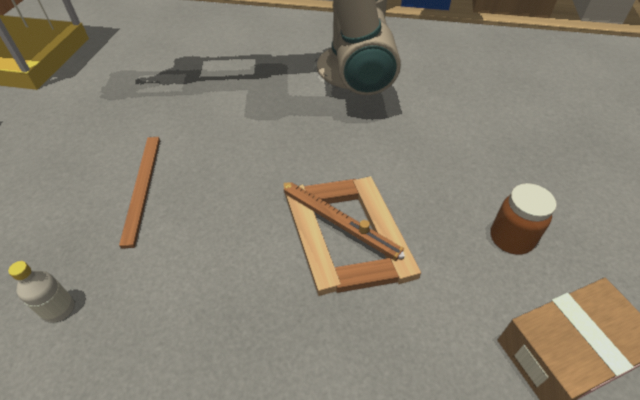

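The top view shows the frame with corners near (228,147), (315,116), (373,228) and (281,259). The heel is at about (370,224), the knob at (280,174) and the slide point at about (246,158).

```bash
cat > h.py <<'E'
import numpy as np, cv2
from scipy.spatial.transform import Rotation as R
from rig import manip, eyes
def rot(q): return R.from_quat(np.r_[q[1:],q[0]]).as_matrix()
def cast(info,px,z):
    px=np.atleast_2d(px).astype(float)
    d=np.c_[(px[:,0]-info["cx"])/info["fx"],(px[:,1]-info["cy"])/info["fy"],np.ones(len(px))]@rot(info["orientation"]).T
    e=np.array(info["eye"]); return e+d*((z-e[2])/d[:,2])[:,None]
def proj(info,P):
    c=(np.atleast_2d(P)-info["eye"])@rot(info["orientation"])
    return np.c_[c[:,0]/c[:,2]*info["fx"]+info["cx"],c[:,1]/c[:,2]*info["fy"]+info["cy"]]
FR=np.array([[-.0443,-.151],[.0443,.151],[-.1423,0],[.1423,0]])
def rigid(src,dst):
    a,b=src.mean(0),dst.mean(0); s=src-a;d=dst-b
    t=np.arctan2((s[:,0]*d[:,1]-s[:,1]*d[:,0]).sum(),(s*d).sum())
    c,n=np.cos(t),np.sin(t);M=np.array([[c,-n],[n,c]])
    return t,b-M@a,M
E
python3 - <<'E'
from h import *
im=cv2.imread("pics/top0.png");i=eyes.camera_info("top")
hsv=cv2.cvtColor(im,cv2.COLOR_BGR2HSV)
m=((hsv[...,1]>75)&(hsv[...,2]>60)).astype(np.uint8); z=np.zeros_like(m);z[100:275,210:390]=m[100:275,210:390]
cs,_=cv2.findContours(z,cv2.RETR_EXTERNAL,cv2.CHAIN_APPROX_NONE);c=max(cs,key=cv2.contourArea)
hull=cv2.convexHull(c)
q=cv2.approxPolyDP(hull,6,True)[:,0];print(q.tolist(), cv2.contourArea(c))
# refine edges: fit lines to contour points near each side (middle 80%)
pts=c[:,0].astype(float);L=[]
for k in range(len(q)):
    a,b=q[k].astype(float),q[(k+1)%len(q)].astype(float);d=b-a;l=np.hypot(*d);d/=l
    s=(pts-a)@d;n=abs((pts-a)@[-d[1],d[0]]);p=pts[(s>.1*l)&(s<.8*l)&(n<3.5)]
    v=cv2.fitLine(p.astype(np.float32),cv2.DIST_HUBER,0,.01,.01).ravel();L.append(v)
Q=[]
for k in range(len(L)):
    a,b=L[k-1],L[k]
    t=np.linalg.solve(np.c_[a[:2],-b[:2]],b[2:]-a[2:]);Q.append(a[2:]+t[0]*a[:2])
Q=np.array(Q);print(Q.round(1).tolist())
W=cast(i,Q,.022);print(W.round(4).tolist())
o=cv2.resize(im[100:275,210:390],None,fx=4,fy=3.4)  # crop
o=cv2.resize(im[105:265,215:385],None,fx=3.5,fy=3.5,interpolation=cv2.INTER_CUBIC)
for p in Q: cv2.drawMarker(o,tuple(int(v) for v in ((p-[215,105]+.5)*3.5)),(255,0,0),cv2.MARKER_CROSS,10,1)
cv2.imwrite("pics/crop0.png",o)
E
```

```text
[[315, 115], [373, 224], [279, 258], [227, 145]] 11872.0
[[315.0, 115.30000305175781], [371.8999938964844, 225.8000030517578], [279.3999938964844, 258.1000061035156], [226.0, 144.89999389648438]]
[[0.7041, 0.0249, 0.022], [0.4917, -0.0843, 0.022], [0.4296, 0.0847, 0.022], [0.6419, 0.1937, 0.022]]
```

View pics/crop0.png

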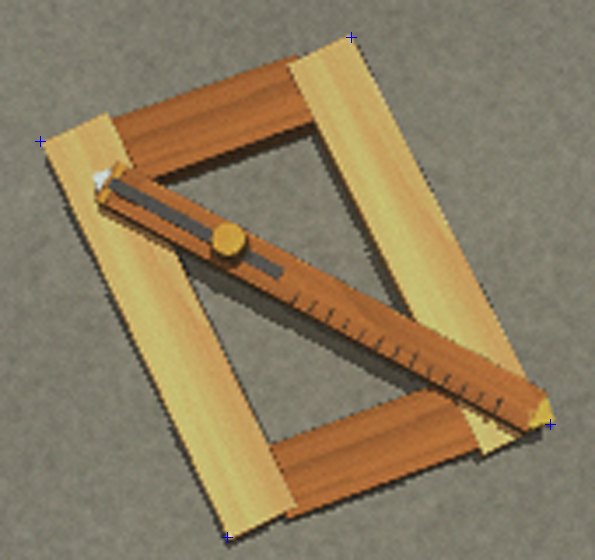

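```bash
cat >> h.py <<'E'
Wm=np.array([[.4917,-.0843],[.6419,.1937],[.4296,.0847],[.7041,.0249]])
T,O,M=rigid(FR,Wm)
def toF(P): return (np.asarray(P)[...,:2]-O)@M
def toW(P): return np.asarray(P)@M.T+O
E
python3 - <<'E'
from h import *
print("frame",np.degrees(T),O,"res mm",((toW(FR)-Wm)*1e3).round(1).tolist())
im=cv2.imread("pics/top0.png");i=eyes.camera_info("top")
c2=lambda p:np.array(p)/3.5+[215,105]-.5
for n,p,z in (("heel",(553,416),.029),("tip",(96,182),.03),("knob",(229,240),.057),("stockend1",(122,165),.036),("stockend2",(98,205),.036)):
    w=cast(i,c2(p),z)[0];print(n,w[:2].round(4),(toF(w)*1e3).round(1))
hsv=cv2.cvtColor(im,cv2.COLOR_BGR2HSV)
s=manip.get_state();print(s["clock"],R.from_matrix(rot(s["ee_rot"])).as_matrix().round(3).tolist())
E
```

```text
frame -12.146556798276793 [0.566825 0.05475 ] res mm [[0.0, 0.8], [0.0, -0.7], [-1.9, -0.0], [1.8, -0.1]]
heel [ 0.4955 -0.0846] [ -40.4 -151.2]
tip [0.6175 0.1607] [ 27.2 114.2]
knob [0.5805 0.0855] [ 6.9 32.9]
stockend1 [0.6254 0.1461] [ 38.1 101.6]
stockend2 [0.6032 0.1578] [ 13.9 108.4]
0.1 [[0.939, 0.344, -0.0], [0.344, -0.939, 0.002], [0.0, -0.002, -1.0]]
```

Emit:
servo_tool --series ".18 -.141 0 0 0 0 1; .18 -.141 0 0 0 0 1; .18 -.141 0 0 0 0 1; .18 -.141 0 0 0 0 1; .18 -.141 0 0 0 0 1" --squeeze 30

```text
clock: 0.6
position: [0.319, -0.3421, 0.231]
ee_rot: [-0.001, 0.985, 0.175, 0.0]
contact_force: [0.1, 0.3, 0.5]
width: 0.0121
gripper_force: 0.0
```

Emit:
servo_tool --series ".18 -.141 0 0 0 0 1; .18 -.141 0 0 0 0 1; .18 -.141 0 0 0 0 1; .18 -.141 0 0 0 0 1; .18 -.141 0 0 0 0 1"

```text
clock: 1.1
position: [0.4397, -0.1482, 0.2311]
ee_rot: [-0.001, 0.984, 0.176, 0.0]
contact_force: [1.0, 0.0, 0.3]
width: -0.0001
gripper_force: 0.0
```

Emit:
servo_tool --series ".18 -.141 .10 0 0 -43 1; .18 -.141 .10 0 0 -43 1; .18 -.141 .10 0 0 -43 1; .18 -.141 .10 0 0 -43 1; .18 -.141 .10 0 0 -43 1"

```text
clock: 1.6
position: [0.5598, 0.0446, 0.1302]
ee_rot: [0.0, 0.851, 0.526, -0.0]
contact_force: [0.3, -0.4, 0.1]
width: 0.0003
gripper_force: 0.0
```

Emit:
servo_tool --series "0 0 .04 0 0 0 1; 0 0 .07 0 0 0 1; 0 0 .087 0 0 0 1; 0 0 .087 0 0 0 1; .010 0 .087 0 0 0 1"

```text
clock: 2.1
position: [0.5635, 0.0513, 0.0442]
ee_rot: [-0.0, 0.853, 0.522, -0.001]
contact_force: [0.2, 0.0, 0.3]
width: -0.0005
gripper_force: 0.0
```

Emit:
servo_tool --series ".004 0 0 0 0 0 1; .008 0 0 0 0 0 1; .012 0 0 0 0 0 1; .016 0 0 0 0 0 1; .020 0 0 0 0 0 1"

```text
clock: 2.6
position: [0.5732, 0.0698, 0.0446]
ee_rot: [0.0, 0.852, 0.523, 0.0]
contact_force: [-0.1, -1.1, 0.2]
width: 0.0
gripper_force: 0.3
```

Emit:
servo_tool --series ".003 0 0 0 0 0 1; .006 0 0 0 0 0 1; .009 0 0 0 0 0 1; .012 0 0 0 0 0 1; .015 0 0 0 0 0 1"

```text
clock: 3.1
position: [0.5799, 0.083, 0.0443]
ee_rot: [0.0, 0.852, 0.523, 0.0]
contact_force: [0.2, -1.3, 0.4]
width: -0.0005
gripper_force: 0.3
```

Run:
```python
from h import *
a=eyes.get_image("top");b=eyes.get_image("scene")
o=np.vstack([cv2.resize(a[90:270,200:420],None,fx=1.6,fy=1.6),cv2.resize(b[150:330,240:460],None,fx=1.6,fy=1.6)])
cv2.imwrite("pics/push1.png",cv2.cvtColor(o,cv2.COLOR_RGB2BGR))
```

```text
(no output)
```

View pics/push1.png

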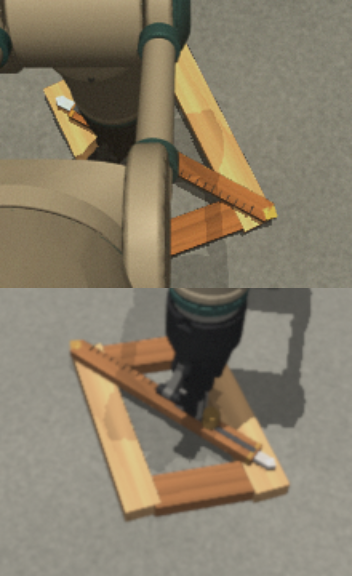

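The stacked view (top camera above, scene camera below) shows the shut fingers behind the knob and the slide partly drawn. The tip is at about (60,100) in the top half and (271,464) in the bottom half, and the heel is still at corner A, so I push further.

Emit:
servo_tool --series ".0035 0 0 0 0 0 1; .007 0 0 0 0 0 1; .0105 0 0 0 0 0 1; .014 0 0 0 0 0 1; .0175 0 0 0 0 0 1"

```text
clock: 3.7
position: [0.5878, 0.0988, 0.0442]
ee_rot: [0.0, 0.852, 0.523, -0.0]
contact_force: [0.6, -1.4, 0.2]
width: 0.0
gripper_force: 0.3
```

Run:
```python
from h import *
print(manip.get_state()["position"])
o=[]
for n,(x0,y0,x1,y1) in (("top",(215,125,265,195)),("scene",(380,220,430,290))):
    a=eyes.get_image(n);i=eyes.camera_info(n)
    hsv=cv2.cvtColor(a,cv2.COLOR_RGB2HSV)
    m=((hsv[...,1]<40)&(hsv[...,2]>165)).astype(np.uint8);m[:y0]=0;m[y1:]=0;m[:,:x0]=0;m[:,x1:]=0
    k,l,st,ce=cv2.connectedComponentsWithStats(m)
    j=1+np.argmax(st[1:,4]) ; print(n,st[j],ce[j])
    P=np.argwhere(l==j)[:,::-1]
    W=cast(i,P,.031);F=toF(W)
    t=F@[.25,.968];print("extreme F mm",(F[t>t.max()-.0015].mean(0)*1e3).round(1))
    o.append(cv2.resize(a[y0-20:y1+20,x0-20:x1+20],None,fx=4,fy=4,interpolation=cv2.INTER_CUBIC))
cv2.imwrite("pics/push2.png",cv2.cvtColor(np.hstack(o),cv2.COLOR_RGB2BGR))
```

```text
[0.58779664 0.09878408 0.04420899]
top [227 146  14  12  73] [232.64383562 150.30136986]
extreme F mm [ 39.4 146.4]
scene [399 252  23  15 140] [410.65714286 259.67857143]
extreme F mm [ 36.8 149. ]
```

View pics/push2.png

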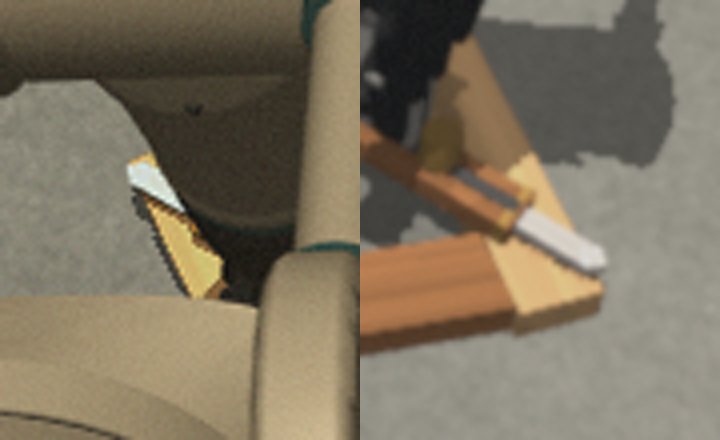

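The tip in both views lies about 3 mm short of corner B along the rule, so I push the last 3.5 mm, then back off and rise.

Emit:
servo_tool --series ".0015 0 0 0 0 0 1; .0035 0 0 0 0 0 1; .0035 0 0 0 0 0 1; -.005 0 0 0 0 0 1; -.018 0 0 0 0 0 1"

```text
clock: 4.3
position: [0.5794, 0.0822, 0.0443]
ee_rot: [0.0, 0.852, 0.523, 0.0]
contact_force: [-0.3, 0.0, -0.1]
width: 0.0003
gripper_force: 0.0
```

Emit:
servo_tool --series "0 0 -.04 0 0 0 .6; -.03 0 -.10 0 0 0 .6; -.08 0 -.12 0 0 0 .6; -.13 0 -.12 0 0 0 .6; -.18 0 -.12 0 0 0 .6"

```text
clock: 4.8
position: [0.5044, -0.0663, 0.1656]
ee_rot: [0.002, 0.852, 0.523, 0.001]
contact_force: [0.1, -0.8, 0.4]
width: 0.0345
gripper_force: 0.0
```

Run:
```python
from h import *
s=manip.get_state();print(s["position"],s["width"])
o=[]
for n,(x0,y0,x1,y1) in (("top",(205,100,395,280)),("scene",(265,160,435,310))):
    a=eyes.get_image(n);i=eyes.camera_info(n)
    hsv=cv2.cvtColor(a,cv2.COLOR_RGB2HSV)
    m=((hsv[...,1]<40)&(hsv[...,2]>165)).astype(np.uint8);m[:y0]=0;m[y1:]=0;m[:,:x0]=0;m[:,x1:]=0
    k,l,st,ce=cv2.connectedComponentsWithStats(m)
    j=1+np.argmax(st[1:,4]) ; print(n,st[j],ce[j])
    F=toF(cast(i,np.argwhere(l==j)[:,::-1],.031))
    t=F@[.25,.968];print("tip F mm",(F[t>t.max()-.0015].mean(0)*1e3).round(1))
    o.append(cv2.resize(a[y0:y1,x0:x1],(400,380),interpolation=cv2.INTER_CUBIC))
cv2.imwrite("pics/set.png",cv2.cvtColor(np.hstack(o),cv2.COLOR_RGB2BGR))
```

```text
[ 0.50438266 -0.06626138  0.16559194] 0.03454046593254853
top [225 144  22  15 138] [235.02898551 150.93478261]
tip F mm [ 40.4 150.5]
scene [399 252  25  16 149] [411.36912752 260.11409396]
tip F mm [ 37.4 152.7]
```

View pics/set.png

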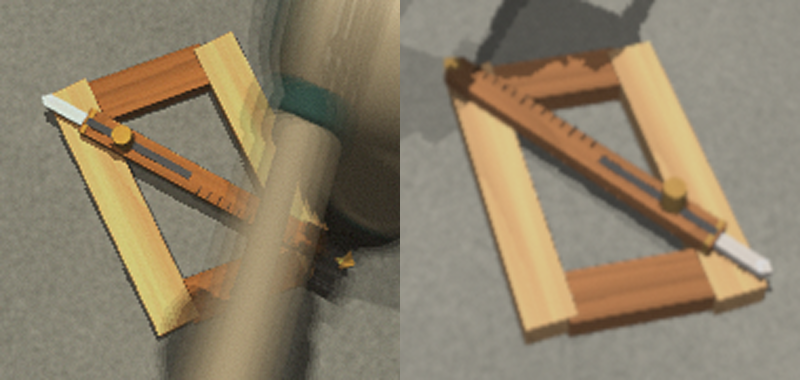

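The rule is set: the tip is at about (39,151) mm in the frame, and the heel is still at A. Next I go to the balance point.

Emit:
servo_tool --series ".05 0 0 0 0 0 .5; .10 0 .02 0 0 0 .5; .129 0 .06 0 0 0 .5; .129 0 .09 0 0 0 .5; .129 0 .09 0 0 0 .5"

```text
clock: 5.4
position: [0.5594, 0.0518, 0.0694]
ee_rot: [-0.003, 0.852, 0.524, -0.004]
contact_force: [-1.5, -0.7, 0.2]
width: 0.0424
gripper_force: 0.0
```

Emit:
servo_tool --series "0 0 0 0 0 0 .5; 0 0 0 0 0 0 .5"

```text
clock: 5.6
position: [0.5645, 0.0502, 0.0755]
ee_rot: [0.001, 0.853, 0.523, 0.001]
contact_force: [-0.7, -1.0, 0.4]
width: 0.0426
gripper_force: 0.0
```

Emit:
servo_tool --series "-.002 0 .02 0 0 0 .5; -.002 0 .04 0 0 0 .5; -.002 0 .055 0 0 0 .5; -.002 0 .0635 0 0 0 .5; -.002 0 .0635 0 0 0 .5" --squeeze 40

```text
clock: 6.1
position: [0.5627, 0.0485, 0.0107]
ee_rot: [0.0, 0.853, 0.523, 0.0]
contact_force: [0.9, -0.5, 0.3]
width: 0.0427
gripper_force: 0.0
```

Emit:
servo_tool --series "0 0 0 0 0 0 .6; 0 0 0 0 0 0 .7; 0 0 0 0 0 0 .8; 0 0 0 0 0 0 .8; 0 0 0 0 0 0 .8"

```text
clock: 6.6
position: [0.5623, 0.0493, 0.0115]
ee_rot: [-0.0, 0.852, 0.523, 0.0]
contact_force: [-1.7, 1.1, 6.1]
width: 0.0235
gripper_force: 40.0
```

Emit:
servo_tool --series "0 0 -.01 0 0 0 .8; 0 0 -.025 0 0 0 .8; 0 0 -.045 0 0 0 .8; 0 0 -.06 0 0 0 .8; 0 0 -.06 0 0 0 .8"

```text
clock: 7.1
position: [0.5647, 0.0489, 0.0727]
ee_rot: [0.002, 0.852, 0.523, 0.002]
contact_force: [-0.2, -0.3, -3.4]
width: 0.0231
gripper_force: 40.0
```

Emit:
servo_tool --series "0 0 0 0 0 5 .8; 0 0 0 0 0 12 .8; 0 0 0 0 0 19 .8; 0 0 0 0 0 26 .8; 0 0 0 0 0 33 .8"

```text
clock: 7.6
position: [0.562, 0.049, 0.0694]
ee_rot: [-0.0, 0.966, 0.257, -0.001]
contact_force: [0.5, -0.4, -2.8]
width: 0.0234
gripper_force: 39.9
```

Emit:
servo_tool --series "0 0 0 0 0 7 .8; 0 0 0 0 0 14 .8; 0 0 0 0 0 21 .8; 0 0 0 0 0 28 .8; 0 0 0 0 0 34 .8"

```text
clock: 8.1
position: [0.562, 0.049, 0.0693]
ee_rot: [0.0, 0.999, -0.036, -0.001]
contact_force: [-0.7, 0.6, -3.7]
width: 0.0233
gripper_force: 39.9
```

Emit:
servo_tool --series "0 0 0 0 0 5 .8; 0 0 0 0 0 8 .8; 0 0 0 0 0 8 .8; 0 0 0 0 0 8 .8; 0 0 0 0 0 8 .8"

```text
clock: 8.6
position: [0.5624, 0.049, 0.0699]
ee_rot: [0.0, 0.995, -0.104, -0.0]
contact_force: [-0.4, 0.5, -4.1]
width: 0.0233
gripper_force: 40.0
```

Run:
```python
from h import *
s=manip.get_state();Rm=rot(s["ee_rot"]);print(s["position"],np.degrees(np.arctan2(Rm[1,0],Rm[0,0])),s["qpos"][5])
t=toW([.0073,0]);print("target",t,"tool shift",Rm.T@np.r_[t-s["position"][:2],0])
a=eyes.get_image("top")[90:300,200:420];b=eyes.get_image("scene")[130:340,250:470]
cv2.imwrite("pics/carry.png",cv2.cvtColor(np.hstack([cv2.resize(v,(400,382),interpolation=cv2.INTER_CUBIC) for v in(a,b)]),cv2.COLOR_RGB2BGR))
```

```text
[0.56236161 0.04901166 0.06994087] -11.882022789889431 1.7420451876833734
target [0.57396157 0.05321399] tool shift [ 1.04861717e-02 -6.50067933e-03 -5.95883607e-06]
```

View pics/carry.png

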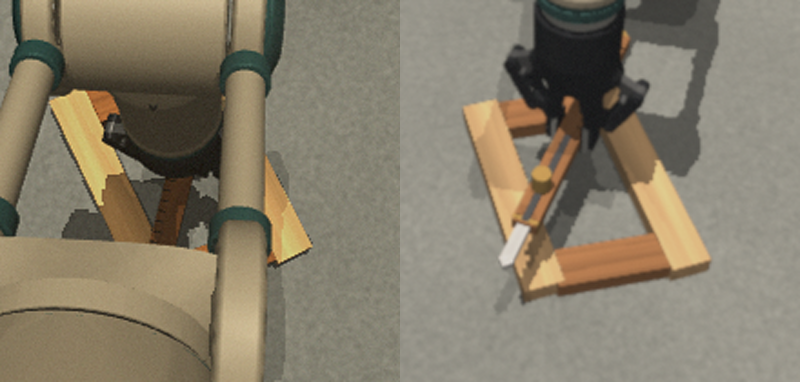

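The carried rule is level, its slide is still drawn (tip at about (505,262) in the right half), and it points along the second diagonal. Now I shift it and lower it.

Emit:
servo_tool --series ".0105 -.0065 0 0 0 0 .8; .0105 -.0065 .015 0 0 0 .8; .0105 -.0065 .03 0 0 0 .8; .0105 -.0065 .042 0 0 0 .8; .0105 -.0065 .049 0 0 0 .8"

```text
clock: 9.2
position: [0.5743, 0.0534, 0.0201]
ee_rot: [0.0, 0.995, -0.104, -0.0]
contact_force: [0.1, 0.7, -3.6]
width: 0.0234
gripper_force: 39.9
```

Emit:
servo_tool --series "0 0 .003 0 0 0 .8; 0 0 .005 0 0 0 .8; 0 0 .007 0 0 0 .8; 0 0 .008 0 0 0 .8; 0 0 .008 0 0 0 .8"

```text
clock: 9.7
position: [0.5743, 0.0532, 0.0135]
ee_rot: [0.0, 0.995, -0.104, 0.0]
contact_force: [-0.2, -0.5, -3.1]
width: 0.0232
gripper_force: 39.9
```

Emit:
servo_tool --series "0 0 .001 0 0 0 .8; 0 0 .0015 0 0 0 .8; 0 0 .002 0 0 0 .8; 0 0 .002 0 0 0 .8"

```text
clock: 10.1
position: [0.5742, 0.0532, 0.0115]
ee_rot: [0.0, 0.995, -0.104, 0.0]
contact_force: [-0.8, 0.9, -1.3]
width: 0.0233
gripper_force: 40.2
```

Contact is starting, with the weight partly taken by the frame. I lower another 0.5 mm and release with a partial opening.

Emit:
servo_tool --series "0 0 .0005 0 0 0 .8; 0 0 .0007 0 0 0 .8; 0 0 .0007 0 0 0 .7; 0 0 .0007 0 0 0 .6; 0 0 .0007 0 0 0 .52"

```text
clock: 10.6
position: [0.5745, 0.0532, 0.0106]
ee_rot: [0.0, 0.995, -0.104, 0.0]
contact_force: [-0.3, -0.1, -0.2]
width: 0.0411
gripper_force: 0.0
```

Emit:
servo_tool --series "0 0 0 0 0 0 .52; 0 0 -.015 0 0 0 .52; 0 0 -.04 0 0 0 .52; 0 0 -.08 0 0 0 .52; 0 0 -.12 0 0 0 .52"

```text
clock: 11.1
position: [0.5736, 0.0532, 0.1312]
ee_rot: [0.0, 0.995, -0.104, -0.001]
contact_force: [0.7, 0.9, 0.1]
width: 0.0409
gripper_force: 0.0
```

Emit:
servo_tool --series "0 .05 -.02 0 0 0 .52; 0 .1 -.02 0 0 0 .52; 0 .15 -.02 0 0 0 .52; 0 .2 -.02 0 0 0 .52; 0 .2 -.02 0 0 0 .52"

```text
clock: 11.6
position: [0.5319, -0.148, 0.1507]
ee_rot: [0.002, 0.994, -0.107, 0.0]
contact_force: [0.3, 0.1, -0.7]
width: 0.0404
gripper_force: 0.0
```

Run:
```python
from h import *
s=manip.get_state();print(s["clock"],s["position"],s["contact_force"])
a=eyes.get_image("top");b=eyes.get_image("scene");o=[]
for n,v,(x0,y0,x1,y1) in (("top",a,(205,100,395,280)),("scene",b,(265,160,435,340))):
    i=eyes.camera_info(n);hsv=cv2.cvtColor(v,cv2.COLOR_RGB2HSV)
    m=((hsv[...,1]<40)&(hsv[...,2]>165)).astype(np.uint8);m[:y0]=0;m[y1:]=0;m[:,:x0]=0;m[:,x1:]=0
    k,l,st,ce=cv2.connectedComponentsWithStats(m)
    if k>1:
        j=1+np.argmax(st[1:,4]);F=toF(cast(i,np.argwhere(l==j)[:,::-1],.031))
        print(n,st[j],"tip F mm",(F[F[:,0]>F[:,0].max()-.0015].mean(0)*1e3).round(1))
    o.append(cv2.resize(v[y0:y1,x0:x1],(400,400),interpolation=cv2.INTER_CUBIC))
cv2.imwrite("pics/end.png",cv2.cvtColor(np.hstack(o),cv2.COLOR_RGB2BGR))
```

```text
11.6 [ 0.53189735 -0.14796248  0.15071165] [ 0.26022211  0.08588479 -0.71816598]
top [313 100  11  20 133] tip F mm [169.6  -4.3]
scene [306 279  16  23 179] tip F mm [171.2  -1.6]
```

View pics/end.png

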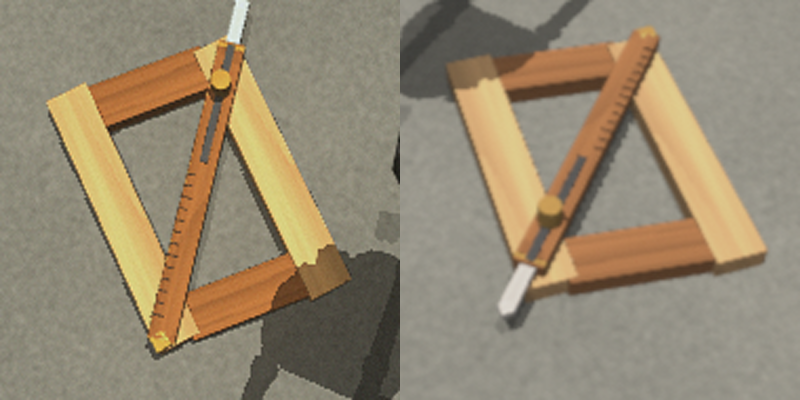

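The final view shows the heel at corner C (about (157,350) in the left half). The tip is about 171 mm along the diagonal, overhanging D, and the slide is still set. The rule is flat and released, so I hand in.

```bash
python3 -c "
from rig import manip
print(manip.sign_off())"
```

```text
the job is handed in; nothing more can be done
None
```

The job is handed in at about 12 s on the clock: I set the rule to the A–B diagonal, then laid it flat along C–D with its heel at C and let go, and its point overhangs D by about 29 mm (measured from the camera images; the hand-in returned no verdict).

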